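Shut a lockshield valve with its loose key

ROBOT

A 6-joint arm with a two-finger parallel gripper is mounted at the origin on the work surface. World frame = base frame: x ahead of the robot, y to its left, z up, the work surface at z = 0. Lengths are in m, angles in rad, forces in N, time in s.
With the tool pointing down it reaches from about 0.25 to 0.725 m from the base axis. Payload 4 kg.
Tool frame: the origin (TCP) lies at the very end of the fingers, on their centre line; the grasp point (between the pads) lies 19 mm behind it; z points along the fingers, y is the line along which they close (so a half turn about z gives the same grasp; the last joint's range is limited). The gripper opens to 85 mm and grips with 20 to 120 N. Pads are 22 mm wide; open, the fingers measure 114 mm over their backs; the gripper's body (76 mm by 85 mm) begins 54 mm behind the grasp point. The pads swing forward as they close: fully open they stand 13 mm farther back than shut.
Start: joints at [-1.334, 0.241, 0.005, 1.335, 0, 1.571], TCP at [0.117, -0.486, 0.231] pointing down, gripper open.
Joint ranges: [-2.72, 2.72], [-1.05, 1.87], [-1.09, 1.28], [-1.99, 2.15], [-1.42, 1.44], [-3.14, 3.14]. Speed limits (rad/s): [2.79, 2.79, 3.14, 3.14, 3.14, 3.14].

INTERFACE

Orientations are given as a unit quaternion [x, y, z, w].
In Python, from workcell import bot, vision, workorder, boxes_of gives the robot as it stands.
- The arm moves only by the tool send_rows, never from a script. Its argument "motion" is text: rows parted by semicolons, each of 5 numbers parted by spaces: the closure, from -1 (fully open) to 1 (shut), so that 0 is half open, then the shift along the tool's x, y, z in cm, then the turn about the tool's z in rad. In form: claw x y z twist; .... A call has 1 to 5 rows; each row is the pose to reach, as a shift and turn from the pose commanded when the call began, along the tool's axes at that moment; what a row does not reach only later rows make up. A row lasts 1/10 s, in which the tool goes at most 50 mm and 8.59 degrees, less where a joint would pass 70% of its speed; a pose out of reach is approached as far as the arm can. A call with a gripper value outside its range is refused whole. The fingers move at their own pace and stop on an object; the grip force is fixed at half the most. Time passes only in rows, so rows that repeat a pose let the fingers close. It gives the time, the measured TCP pose, the force, the opening and the grip force at its end, in the units of the state.
- bot.get_obs(): the state, without advancing time (a new reading comes with each control period).
- vision.camera(name): name is "scene" or "top" or "wrist"; returns the picture (384x512x3 uint8, red, green, blue); there is no depth.
- vision.camera_model(name): a dict with "fov_y" (degrees; the focal length in pixels is half the picture's height over the tangent of half this angle, whatever the lens; pixels are square), "cx", "cy" (the principal point, pixels), "world_from_camera" (4x4, takes a point from camera to world coordinates); the wrist camera has in their place "hand_eye" (4x4, takes a point from camera to tool coordinates, whose origin is the TCP and whose axes are the flange's). Camera axes: x right, y down, z forward; pixel columns grow to the right and rows downward; lengths in m; the calibration is good to about 2 mm. A picture is of the moment at which its call begins: read the wrist's pose just before it. camera_model takes no time and is no camera call.
- workorder.job_done(): hands the job in; it is judged then, once.
Trained networks look in the newest picture that a camera, given by its name, has taken for a name from the list of things; names that differ only in an ending like _2 or _b are one class to them, and where a whole thing is asked for, a point or a joint stands for the part that bears it (a point fixed in the world has none). Each returns a list of dicts, best first, with "conf" (0 to 1); they miss things now and then, are a little off and sometimes report something else, mostly with a low value. They report only what shows in the picture. A call takes as long as a camera call. They do not tell look-alikes from the thing itself.
- boxes_of(camera, target): "rect" ([centre column, centre row, width, height] in pixels, round what is visible of it).
The state is a dict: "clock": time; "joint_pos": joint angles; "joint_vel": joint speeds; "tau": joint torques, N m; "eef_pos": TCP position; "tool_rot": TCP orientation; "ft_force": force on the tool from outside, world axes, zero at the start; "ft_torque": the same for the moment, N m; "grip_width": finger opening in m; "grasp_force": force on a finger pad.
Only numpy, scipy, OpenCV 4.12 (cv2) and the standard library are available. Lean on these libraries where they do the work, as an engineer would, in place of code of your own. Each camera call takes 0.05 s, during which the arm holds its last target. There are 200 camera calls.

TASK

The hooded lockshield valve on the blue test rig has been left open: shut it. Take the red T-key with the slotted foot out of the rack, feel it lightly down inside the hood and round, never forcing it, until its slot drops right down over the flat stem; then turn it until the handle stands square across the pipe. Leave the key standing fully home on the stem with its handle square across the pipe, let go of it, and leave the blue key, the fittings and the other tools on the bench where they are.

Things in the scene. Friction and masses are not known exactly. Their poses are not given: they have to be found in the camera images.
- slot_key: red-handled steel T-key, 0.25 to 0.5 kg, upright in either hole of the rack, at any yaw. Origin: centre of the foot's underside; z up the rod (12 mm diameter), x along the handle bar. Foot: block 20 mm (x) by 24 mm (y) by 40 mm high, its underside cut by an open slot right through along x (parallel to the bar), 10 mm wide, 23 mm deep. Same after a half turn; total height 113 mm
- key_bar (a point): middle of the red key's handle bar, 104 mm above the key's origin, on its z axis; axes as the key's. The bar is 90 mm long (x), 14 mm thick (y), 18 mm high; only the 12 mm rod is below it, for 55 mm down to the foot
- rack: wooden key rack, 230 (x) by 75 (y) by 50 mm high, fixed, origin centre of underside; two holes of 36 mm diameter on its x axis 65 mm either side of the centre, 40 mm deep (floor 10 mm above the bench); the keys' feet stand loosely in them
- rig: pressure test rig, fixed: blue base plate 120 mm wide, from x = -120 to +220 mm, carrying a galvanised pipe (42 mm diameter, axis 52 mm above the bench) and a brass lockshield ball valve. Origin on the bench straight below the valve stem; z up; x along the pipe, towards the gauge
- gauge (a point): centre of the rig's round dial gauge, at rig x = 155 mm, 150 mm above the bench; 72 mm diameter, 26 mm thick, top 186 mm above the bench
- hood (a point): centre of the mouth of the valve's hood: an upright brass cup on the stem's axis (rig z axis), outer diameter 45 mm, bore 36 mm, mouth 127 mm above the bench, 42 mm deep; axes as the rig's. Pressing the key on the valve with over 50 N before its slot is over the stem counts as forcing it
- hood_floor (a point): centre of the hood's flat floor, 85 mm above the bench, axes as the rig's. From it stands the stem end, a flat steel tang 8 mm thick, 22 mm long, 20 mm high (top 3 mm only 6 mm thick). With the slot over the tang the key's foot rests on this floor; otherwise it rides on the tang, 20 mm higher. The slot drops over when within about 5 degrees of the tang and 1 mm of centre
- stem_axis (a point): tang's top centre, 105 mm above the bench; axes are the rig's, they do NOT turn with the stem. The tang lies along the pipe (rig x) when open, across it (rig y) when shut, a quarter turn clockwise from above, with stops; it starts 0 to 52 degrees from open, not reported; friction 0.12 N m holds it. Key play about 6 degrees; driven to the shut stop, the key stands 3 degrees past square
- square_key: the other T-key in the rack: same size and shape but blue handle and a square socket, wrong for this valve; a bystander
- union_a: bystander: galvanised pipe union, three stacked hexagons, 76 mm across, 60 mm tall; origin centre of underside
- union_b: bystander: a second such union
- coupling: bystander: galvanised pipe coupling standing on end, 72 mm diameter, 68 mm tall; origin centre of underside
- tee: bystander: galvanised tee lying flat, 110 mm by 84 mm, 58 mm tall; origin on the bench under the meeting of its three arms
- wrench: bystander: open-ended spanner 200 mm long lying flat
- caliper: bystander: steel vernier caliper 165 mm long lying on the fixed clipboard
Not all that is in view belongs to the job. What is shaped like the slot_key but pink or yellow is not meant.

How it is judged:
On the way:
1. the slotted foot of the red key has dropped down over the stem to the floor of the hood, before the handle is turned across the pipe (z of slot_key in the frame of rig between 0.08 and 0.0885 m and horizontal distance between slot_key and hood below 0.005 m and angle between slot_key's own z axis and vertical below 0.14 rad and angle between the x axis of slot_key and the y axis of rig, either way round above 0.3 rad), for 0.2 s.
At the end, for the whole second after the job is handed in: The red key stands fully home on the stem (its foot within 3.5 mm of the hood's floor, within 5 mm of the stem's axis, upright within 8 degrees), its handle within 5.7 degrees of square across the pipe, at rest and released (z of slot_key in the frame of rig between 0.08 and 0.0885 m and horizontal distance between slot_key and hood below 0.005 m and angle between slot_key's own z axis and vertical below 0.14 rad and angle between the x axis of slot_key and the y axis of rig, either way round below 0.1 rad and linear speed of slot_key below 0.02 m/s and contact force between the fingers and slot_key below 0.1 N); the robot touches nothing.
It fails at once if the key is forced: pressed on the valve with over 50 N before its slot is over the stem (contact force between slot_key and rig above 50 N and z of slot_key in the frame of rig above 0.101 m).
It fails at once if blue key shifted by more than 30 mm (distance of square_key from where it was at the start of the episode above 0.03 m).
It fails at once if a fitting (union, coupling or tee) shifted by more than 30 mm (distance of any of union_a, union_b, coupling, tee from where it was at the start of the episode above 0.03 m).
It fails at once if spanner or caliper shifted by more than 30 mm (distance of any of wrench, caliper from where it was at the start of the episode above 0.03 m).
It also fails if it takes over 43 s, if anything falls off the work surface, if the arm or the gripper's body presses on something with over 40 N, if the wrist force passes 120 N, or if a joint passes its speed limit or range.

## Working session

There is one attempt and no reset: what is moved stays moved. The work goes in short steps, Python scripts to look and compute and a tool call to move; the robot and the scene stay as the last step left them, time stands still between calls to the robot, and variables do not carry over. Pictures are saved under pics/ and viewed, at most 10 in all, crops included, and the job is handed in when it is done.

Besides the shell and the picture viewer there is one more tool, called after ">>>" as name(argument=value, ...) on one line, values as JSON. send_rows: Moves the arm, as the interface text tells. Its arguments: {"type":"object","properties":{"motion":{"type":"string"}},"required":["motion"]}

```bash
mkdir -p pics; ls; python3 - <<'E'
from workcell import bot, vision, boxes_of
import cv2,numpy as np
np.set_printoptions(precision=4,suppress=True)
for n in("scene","top"):
    im=vision.camera(n); cv2.imwrite(f"pics/{n}0.png",cv2.resize(im[...,::-1],(800,600)))
    m=vision.camera_model(n); print(n,m["fov_y"],m["cx"],m["cy"]);print(np.array(m["world_from_camera"]), [k for k in m])
    for t in("slot_key","square_key","rack","hood","gauge","rig"):
        print(t,[(round(d["conf"],2),np.round(d["rect"],1).tolist()) for d in boxes_of(n,t)[:4]])
m=vision.camera_model("wrist");print(m)
o=bot.get_obs();print(o)
E
```

```text
pics
scene 48.79169634752147 253.70069153279297 195.68018699354067
[[ 0.6793  0.549  -0.487   1.1782]
 [ 0.7336 -0.4908  0.4701 -0.5436]
 [ 0.0191 -0.6766 -0.7361  1.0874]
 [ 0.      0.      0.      1.    ]] ['fov_y', 'cx', 'cy', 'world_from_camera']
slot_key [(0.77, [274.1, 141.4, 24.4, 24.3]), (0.72, [294.1, 122.5, 26.9, 25.3]), (0.47, [266.3, 163.2, 12.2, 25.3])]
square_key [(0.66, [289.4, 186.2, 30.9, 19.2])]
rack [(0.68, [278.2, 190.1, 57.0, 54.0])]
hood [(0.8, [185.9, 267.2, 124.3, 78.0])]
gauge [(0.69, [183.2, 265.6, 123.7, 81.5]), (0.49, [264.7, 163.7, 17.2, 22.4])]
rig [(0.68, [184.3, 267.5, 121.5, 79.2])]
top 54.39912636874764 257.82227249836313 192.9584992510882
[[-0.0152 -0.9959  0.0889  0.4492]
 [-0.9999  0.0149 -0.004   0.0835]
 [ 0.0026 -0.089  -0.996   1.1185]
 [ 0.      0.      0.      1.    ]] ['fov_y', 'cx', 'cy', 'world_from_camera']
slot_key [(0.74, [204.2, 235.1, 36.1, 4.9]), (0.7, [158.4, 271.5, 28.1, 24.7]), (0.63, [111.7, 278.5, 33.9, 20.7])]
square_key [(0.76, [210.0, 187.6, 28.0, 16.5])]
rack [(0.93, [208.9, 210.3, 38.9, 83.2]), (0.72, [120.1, 174.9, 53.4, 
[... 282 characters left out ...]
289246, 'hand_eye': array([[ 0.    , -0.9562, -0.2927,  0.075 ],
       [ 1.    ,  0.0001, -0.0003, -0.0002],
       [ 0.0003, -0.2927,  0.9562, -0.1438],
       [ 0.    ,  0.    ,  0.    ,  1.    ]])}
{'clock': 0.7, 'joint_pos': array([-1.334 ,  0.2405,  0.005 ,  1.3352, -0.    ,  1.5708]), 'joint_vel': array([-0.0001, -0.001 , -0.0006, -0.0005,  0.001 ,  0.0002]), 'tau': array([  0.0013, -37.2079,  25.2641,   0.0009,  -0.    ,  -0.    ]), 'eef_pos': array([ 0.1173, -0.4861,  0.2313]), 'tool_rot': array([ 0.993 ,  0.1181, -0.    ,  0.0001]), 'ft_force': array([ 0.1399,  0.5686, -0.1877]), 'ft_torque': array([-0.0318,  0.0187,  0.01  ]), 'grasp_force': 0.0, 'grip_width': 0.08555761472914768}
```

View pics/top0.png

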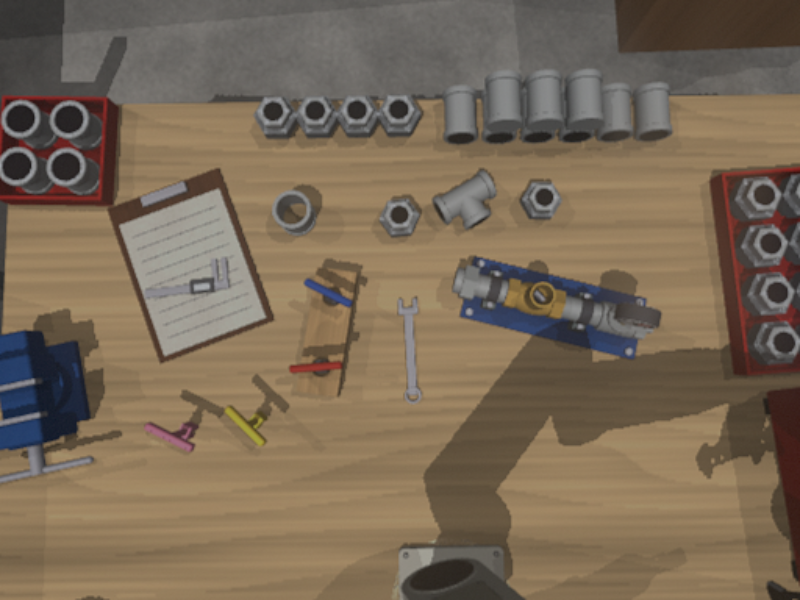

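View pics/scene0.png

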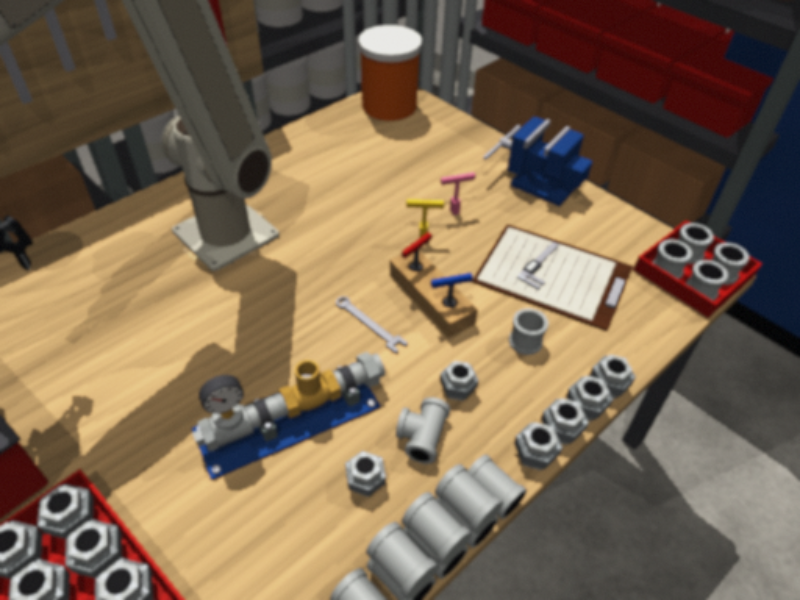

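The top view (800x600 scale) shows four T-keys that could be mistaken for each other: red (315,368) in the rack, blue (329,292) in the rack, and yellow (246,425) and pink (169,436) loose on the bench. I choose red. The rig's hood is at (541,294), with the gauge at its right end (635,318). Next I measure.

```bash
cat > h.py <<'E'
from workcell import bot, vision, boxes_of
import cv2,numpy as np
from scipy.spatial.transform import Rotation as R
np.set_printoptions(precision=4,suppress=True)
def cam(n,obs=None):
    m=vision.camera_model(n); f=192/np.tan(np.radians(m["fov_y"]/2))
    if n=="wrist":
        T=np.eye(4);T[:3,:3]=R.from_quat(obs["tool_rot"]).as_matrix();T[:3,3]=obs["eef_pos"];T=T@np.array(m["hand_eye"])
    else: T=np.array(m["world_from_camera"])
    return f,m["cx"],m["cy"],T
def at_z(c,u,v,z):
    f,cx,cy,T=c; d=T[:3,:3]@np.array([(u-cx)/f,(v-cy)/f,1]); return T[:3,3]+d*(z-T[2,3])/d[2]
def proj(c,p):
    f,cx,cy,T=c; q=np.linalg.inv(T)@np.append(p,1); return np.array([f*q[0]/q[2]+cx,f*q[1]/q[2]+cy])
def mask(im,lo,hi,roi):
    h=cv2.cvtColor(im,cv2.COLOR_RGB2HSV); h[...,0]=(h[...,0].astype(int)+20)%180
    m=cv2.inRange(h,lo,hi); z=np.zeros_like(m); a,b,c,d=roi; z[c:d,a:b]=m[c:d,a:b]
    n,l,s,ce=cv2.connectedComponentsWithStats(z); i=1+np.argmax(s[1:,4]); return (l==i).astype(np.uint8),ce[i],s[i]
def rect(mk): return cv2.minAreaRect(cv2.findNonZero(mk))
RED=((8,130,70),(32,255,255))  # hue shifted by 20
E
python3 - <<'E'
from h import *
im=vision.camera("top");c=cam("top")
mk,ce,s=mask(im,*RED,(180,225,215,255));r=rect(mk);print(ce,s,r)
print("bar",at_z(c,*ce,0.121))
bp=cv2.boxPoints(r);e=sorted([ (np.linalg.norm(bp[0]-bp[1]),0),(np.linalg.norm(bp[1]-bp[2]),1)])[1][1]
a,b=at_z(c,*bp[e],.12),at_z(c,*bp[e+1],.12);print("bar dir",np.linalg.norm(b-a),np.degrees(np.arctan2(*(b-a)[1::-1])))
for uv in((541,294),(483,262),(470,318),(642,300),(630,354)):
    print(uv,at_z(c,uv[0]*.64,uv[1]*.64,.127 if uv[0]==541 else 0.005))
crop=np.hstack([cv2.resize(im[180:260,170:250],(400,400),interpolation=cv2.INTER_CUBIC),cv2.resize(im[150:230,310:390],(400,400),interpolation=cv2.INTER_CUBIC)])
cv2.imwrite("pics/c1.png",crop[...,::-1])
im=vision.camera("scene");c2=cam("scene")
mk,ce2,s=mask(im,*RED,(250,280,145,170));print("scene",ce2,s,at_z(c2,*ce2,.114))
E
```

```text
[201.8072 234.4699] [185 231  34   8 166] ((201.49310302734375, 234.41726684570312), (5.065774917602539, 33.301239013671875), 85.2363510131836)
bar [0.43   0.2298 0.121 ]
bar dir 0.08836678763399987 -86.1281171250803
(541, 294) [ 0.5471 -0.1567  0.127 ]
(483, 262) [ 0.6228 -0.0766  0.005 ]
(470, 318) [ 0.5151 -0.0488  0.005 ]
(642, 300) [ 0.5447 -0.3796  0.005 ]
(630, 354) [ 0.4419 -0.3514  0.005 ]
scene [266.0484 156.2258] [257 148  19  17 124] [0.428 0.234 0.114]
```

View pics/c1.png

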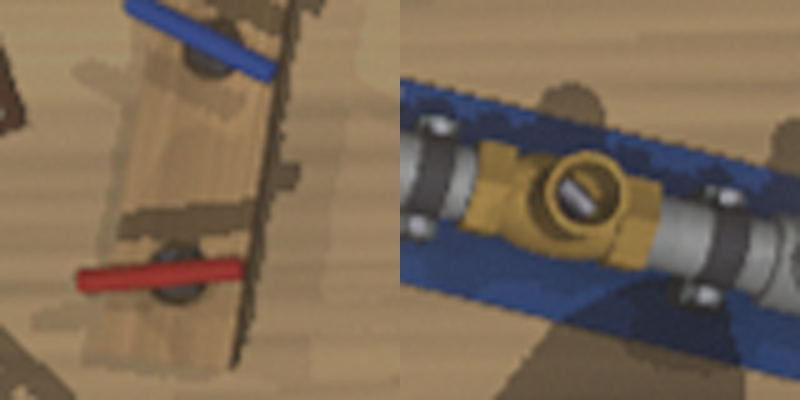

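The crop shows the red bar over the rack's near hole. The hood holds the tang, turned about 28° clockwise of the pipe. The rig's x yaw is about -104°. Next is a wrist look over the hood, on the way to the key.

```bash
cat >> h.py <<'E'
def plan(p1,psi1,claw,p0=None,psi0=None,nmin=1,vmax=4.8,wmax=8.4):
    """psi: tool x yaw in deg; turn of psi1-psi0 taken as given (unwrapped)."""
    o=bot.get_obs()
    if p0 is None: p0=o["eef_pos"]; x=R.from_quat(o["tool_rot"]).as_matrix()[:,0]; psi0=np.degrees(np.arctan2(x[1],x[0]))
    p0=np.array(p0,float);p1=np.array(p1,float)
    while psi1-psi0>330: psi1-=360
    n=max(nmin,int(np.ceil(max(np.linalg.norm(p1-p0)*100/vmax,abs(psi1-psi0)/wmax))))
    print("psi0 %.2f psi1 %.2f rows %d"%(psi0,psi1,n))
    for k in range(0,n,5):
        a=np.radians(psi0+(psi1-psi0)*k/n);s=p0+(p1-p0)*k/n;out=[]
        X=np.array([np.cos(a),np.sin(a),0]);Y=np.array([np.sin(a),-np.cos(a),0])
        for j in range(k+1,min(k+5,n)+1):
            d=(p0+(p1-p0)*j/n-s)*100; out.append("%g %.2f %.2f %.2f %.4f"%(claw,d@X,d@Y,-d[2],-np.radians((psi1-psi0)*(j-k)/n)))
        print("; ".join(out))
def pose():
    o=bot.get_obs();M=R.from_quat(o["tool_rot"]).as_matrix()
    print("t %.2f"%o["clock"],o["eef_pos"],"yaw %.2f"%np.degrees(np.arctan2(M[1,0],M[0,0])),"tilt",M[:,2],"F",o["ft_force"],"T",o["ft_torque"],"w %.4f g %.1f"%(o["grip_width"],o["grasp_force"]),"q",o["joint_pos"]);return o
E
python3 - <<'E'
from h import *
plan((.547,-.157,.231),108,-1)
E
```

```text
psi0 13.57 psi1 108.00 rows 12
-1 4.12 -1.83 0.00 -0.1373; -1 8.25 -3.65 0.01 -0.2747; -1 12.37 -5.48 0.01 -0.4120; -1 16.50 -7.30 0.01 -0.5494; -1 20.62 -9.13 0.01 -0.6867
-1 4.35 1.20 0.00 -0.1373; -1 8.69 2.41 0.01 -0.2747; -1 13.04 3.61 0.01 -0.4120; -1 17.39 4.81 0.01 -0.5494; -1 21.73 6.02 0.01 -0.6867
-1 2.60 3.69 0.00 -0.1373; -1 5.20 7.37 0.01 -0.2747
```

>>> send_rows(motion="-1 4.12 -1.83 0 -0.137; -1 8.25 -3.65 0 -0.275; -1 12.37 -5.48 0 -0.412; -1 16.5 -7.3 0 -0.549; -1 20.62 -9.13 0 -0.687")

```text
clock: 1.3
eef_pos: [0.2975, -0.3478, 0.2315]
tool_rot: [0.894, 0.448, 0.0, 0.0]
ft_force: [0.5, -1.5, -0.1]
grip_width: 0.085
grasp_force: 0.0
```

>>> send_rows(motion="-1 4.35 1.2 0 -0.137; -1 8.69 2.41 0 -0.275; -1 13.04 3.61 0 -0.412; -1 17.39 4.81 0 -0.549; -1 21.73 6.02 0 -0.687")

```text
clock: 1.8
eef_pos: [0.4767, -0.2105, 0.2315]
tool_rot: [0.691, 0.723, 0.0, 0.0]
ft_force: [1.0, -0.4, 0.2]
grip_width: 0.0855
grasp_force: 0.0
```

>>> send_rows(motion="-1 2.6 3.69 0 -0.137; -1 5.2 7.37 0 -0.275; -1 5.2 7.37 0 -0.275; -1 5.2 7.37 0 -0.275; -1 5.2 7.37 0 -0.275")

```text
clock: 2.3
eef_pos: [0.5461, -0.1574, 0.2312]
tool_rot: [0.588, 0.809, -0.0, -0.0]
ft_force: [0.7, -0.6, -0.6]
grip_width: 0.0854
grasp_force: 0.0
```

```bash
python3 - <<'E'
from h import *
o=pose();im=vision.camera("wrist");cv2.imwrite("pics/w1.png",cv2.resize(im[...,::-1],(800,600),interpolation=cv2.INTER_CUBIC));cv2.imwrite("w1raw.png",im[...,::-1])
np.save("w1o.npy",o,allow_pickle=True)
print(proj(cam("wrist",o),[.547,-.157,.127])/.64)
E
```

```text
t 2.30 [ 0.5461 -0.1574  0.2312] yaw 107.97 tilt [-0.001  -0.0001 -1.    ] F [ 0.6924 -0.5553 -0.6366] T [-0.0074  0.002   0.0181] w 0.0854 g 0.0 q [-0.2804  0.3785  0.1965  1.3896 -0.0004  0.9767]
[406.0328 301.6379]
```

View pics/w1.png

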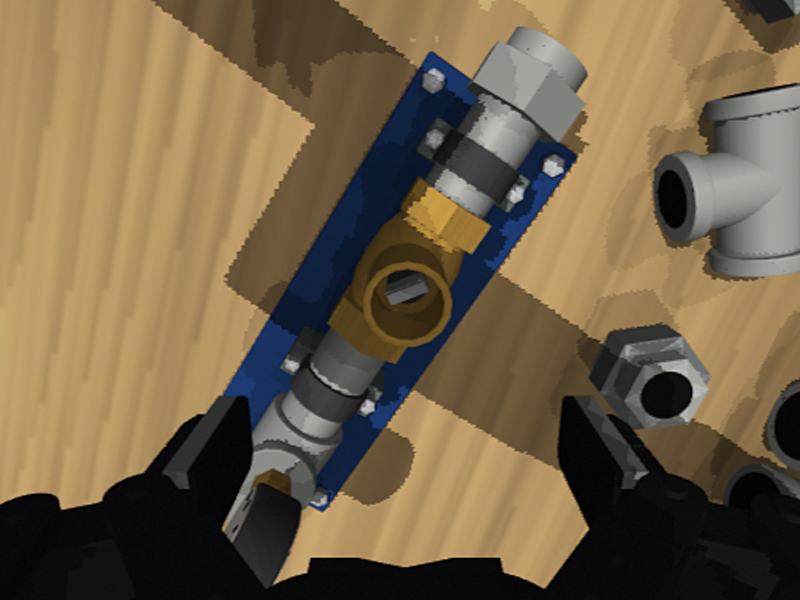

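The wrist view shows the hood mouth centred near (408,304) and the tang top near (407,289), lying about 22° off horizontal. The pipe runs down-left to the gauge at (270,520). I take a close crop to measure angles.

```bash
python3 - <<'E'
from h import *
im=cv2.imread("w1raw.png");cr=im[150:235,215:310]
cv2.imwrite("pics/w1c.png",cv2.resize(cr,None,fx=7,fy=7,interpolation=cv2.INTER_CUBIC)[:595])
o=np.load("w1o.npy",allow_pickle=True).item();c=cam("wrist",o)
for a,b in(((430,55),(225,395)),((575,155),(328,508))):
    A,B=[at_z(c,p[0]*.64,p[1]*.64,.006) for p in(a,b)];print(A,B,np.degrees(np.arctan2(*(B-A)[1::-1])))
E
```

```text
[ 0.522  -0.0298  0.006 ] [ 0.4483 -0.3068  0.006 ] -104.88624383041224
[ 0.635 -0.058  0.006] [ 0.5522 -0.3824  0.006 ] -104.32548313371123
```

View pics/w1c.png

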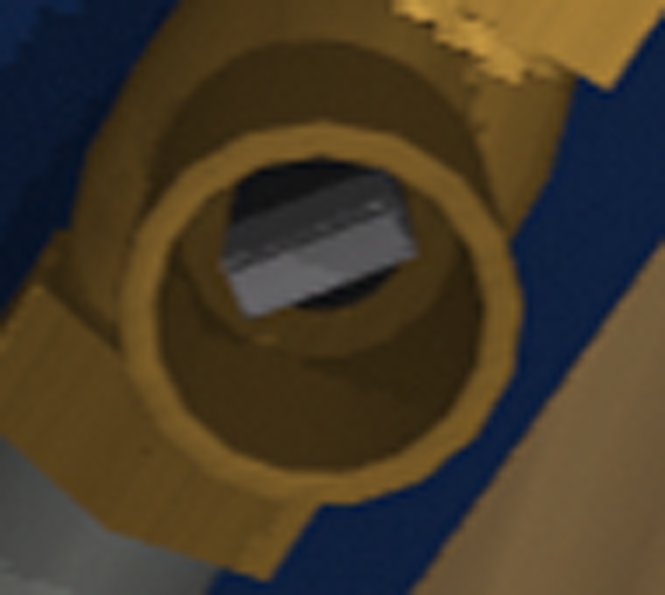

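```bash
python3 - <<'E'
from h import *
o=np.load("w1o.npy",allow_pickle=True).item();c=cam("wrist",o)
P=lambda u,v,z:at_z(c,215+u/7-.0,150+v/7,z)
print("hood",P(321,313,.127),"diam",np.linalg.norm(P(120,313,.127)-P(522,313,.127)),np.linalg.norm(P(321,122,.127)-P(321,503,.127)))
for a,b in(((247,318),(413,252)),((230,268),(400,205))):
    A,B=P(*a,.104),P(*b,.104);print("tang",(A+B)/2,np.linalg.norm(B-A),np.degrees(np.arctan2(*(B-A)[1::-1])))
q=(.430,.2298)
print("key move");plan((.415,.225,.2),274,-1)
E
```

```text
hood [ 0.5481 -0.158   0.127 ] diam 0.04427515401024223 0.043911927204243556
tang [ 0.5503 -0.1611  0.104 ] 0.021528718497427324 40.51681706608804
tang [ 0.5468 -0.1559  0.104 ] 0.02169553645089266 38.98955532719274
key move
psi0 107.94 psi1 274.00 rows 20
-1 2.02 -0.03 0.16 -0.1449; -1 4.04 -0.07 0.31 -0.2898; -1 6.07 -0.10 0.47 -0.4347; -1 8.09 -0.13 0.63 -0.5797; -1 10.11 -0.17 0.78 -0.7246
-1 1.54 1.32 0.16 -0.1449; -1 3.07 2.63 0.31 -0.2898; -1 4.61 3.95 0.47 -0.4347; -1 6.15 5.26 0.63 -0.5797; -1 7.68 6.58 0.78 -0.7246
-1 0.28 2.00 0.16 -0.1449; -1 0.56 4.01 0.31 -0.2898; -1 0.84 6.01 0.47 -0.4347; -1 1.11 8.01 0.63 -0.5797; -1 1.39 10.02 0.78 -0.7246
-1 -1.12 1.68 0.16 -0.1449; -1 -2.24 3.37 0.31 -0.2898; -1 -3.36 5.05 0.47 -0.4347; -1 -4.48 6.74 0.63 -0.5797; -1 -5.60 8.42 0.78 -0.7246
```

```bash
python3 - <<'E'
from h import *
plan((.43,.231,.215),274,-1)
E
```

```text
psi0 107.94 psi1 274.00 rows 20
-1 2.03 0.05 0.08 -0.1449; -1 4.06 0.09 0.16 -0.2898; -1 6.08 0.14 0.25 -0.4347; -1 8.11 0.19 0.33 -0.5797; -1 10.14 0.24 0.41 -0.7246
-1 1.49 1.38 0.08 -0.1449; -1 2.97 2.76 0.16 -0.2898; -1 4.46 4.14 0.25 -0.4347; -1 5.95 5.52 0.33 -0.5797; -1 7.44 6.90 0.41 -0.7246
-1 0.20 2.02 0.08 -0.1449; -1 0.40 4.04 0.16 -0.2898; -1 0.60 6.06 0.25 -0.4347; -1 0.80 8.07 0.33 -0.5797; -1 1.00 10.09 0.41 -0.7246
-1 -1.19 1.64 0.08 -0.1449; -1 -2.38 3.29 0.16 -0.2898; -1 -3.57 4.93 0.25 -0.4347; -1 -4.75 6.57 0.33 -0.5797; -1 -5.94 8.22 0.41 -0.7246
```

>>> send_rows(motion="-1 2.03 0.05 0.08 -0.145; -1 4.06 0.09 0.16 -0.29; -1 6.08 0.14 0.25 -0.435; -1 8.11 0.19 0.33 -0.58; -1 10.14 0.24 0.41 -0.725")

```text
clock: 2.85
eef_pos: [0.5166, -0.0605, 0.2277]
tool_rot: [0.261, 0.965, -0.0, 0.0]
ft_force: [-0.3, 1.2, 0.4]
grip_width: 0.0856
grasp_force: 0.0
```

>>> send_rows(motion="-1 1.49 1.38 0.08 -0.145; -1 2.97 2.76 0.16 -0.29; -1 4.46 4.14 0.25 -0.435; -1 5.95 5.52 0.33 -0.58; -1 7.44 6.9 0.41 -0.725")

```text
clock: 3.35
eef_pos: [0.4877, 0.0366, 0.2236]
tool_rot: [-0.098, 0.995, -0.0, 0.0]
ft_force: [0.6, 0.1, -0.0]
grip_width: 0.0854
grasp_force: 0.0
```

>>> send_rows(motion="-1 0.2 2.02 0.08 -0.145; -1 0.4 4.04 0.16 -0.29; -1 0.6 6.06 0.25 -0.435; -1 0.8 8.07 0.33 -0.58; -1 1 10.09 0.41 -0.725")

```text
clock: 3.85
eef_pos: [0.4587, 0.1337, 0.2195]
tool_rot: [-0.445, 0.896, -0.0, 0.0]
ft_force: [0.4, 0.1, -0.3]
grip_width: 0.0855
grasp_force: 0.0
```

>>> send_rows(motion="-1 -1.19 1.64 0.08 -0.145; -1 -2.38 3.29 0.16 -0.29; -1 -3.57 4.93 0.25 -0.435; -1 -4.75 6.57 0.33 -0.58; -1 -5.94 8.22 0.41 -0.725")

```text
clock: 4.35
eef_pos: [0.4297, 0.2307, 0.2154]
tool_rot: [0.734, -0.68, 0.0, -0.0]
ft_force: [0.1, 0.8, 0.4]
grip_width: 0.0854
grasp_force: 0.0
```

>>> send_rows(motion="-1 0 0 0 0; -1 0 0 0 0; -1 0 0 0 0")

```text
clock: 4.65
eef_pos: [0.4301, 0.2303, 0.2152]
tool_rot: [0.731, -0.682, 0.0, -0.0]
ft_force: [-0.0, 0.3, 0.4]
grip_width: 0.0852
grasp_force: 0.0
```

```bash
python3 - <<'E'
from h import *
o=pose();im=vision.camera("wrist");cv2.imwrite("pics/w2.png",cv2.resize(im[...,::-1],(800,600),interpolation=cv2.INTER_CUBIC))
c=cam("wrist",o);mk,ce,s=mask(im,*RED,(60,450,20,330));r=rect(mk);print(ce,s,r)
bp=cv2.boxPoints(r)
d=[np.linalg.norm(bp[i]-bp[i+1]) for i in(0,1)];i=int(np.argmax(d));A,B=at_z(c,*bp[i],.119),at_z(c,*bp[i+1],.119)
print("ctr",at_z(c,*ce,.119),"len",np.linalg.norm(A-B),np.degrees(np.arctan2(*(B-A)[1::-1])))
E
```

```text
t 4.65 [0.4301 0.2303 0.2152] yaw -85.98 tilt [ 0.0004 -0.0002 -1.    ] F [-0.006   0.3197  0.3851] T [ 0.0058 -0.045   0.061 ] w 0.0852 g 0.0 q [ 0.4918  0.2243 -0.0586  1.2877 -0.0003 -1.1491]
[258.3999 211.9278] [ 249  139   19  115 1398] ((258.0, 196.0), (114.0, 18.0), 90.0)
ctr [0.43   0.2434 0.119 ] len 0.08944947696989554 94.42168829682775
```

View pics/w2.png

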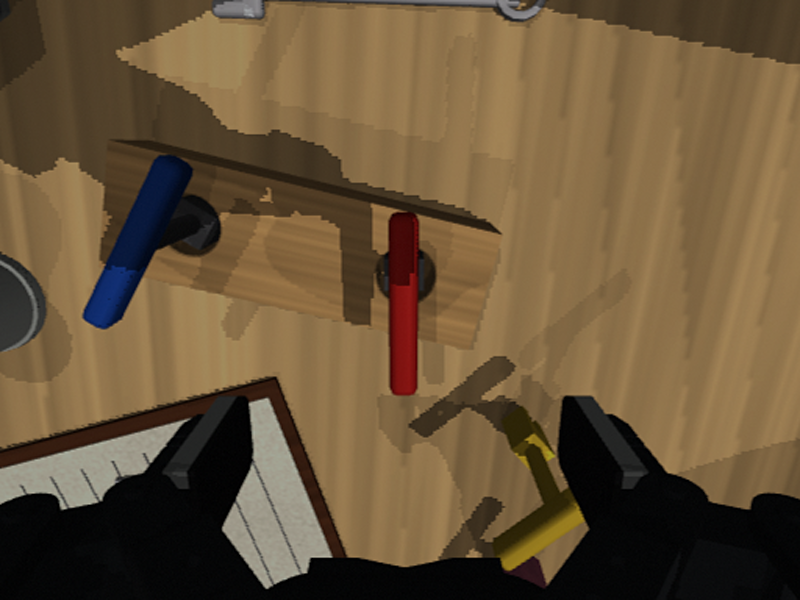

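The red bar is centred at (403,303), aligned with the tool and right under the TCP. The blue key is well clear on the left at (140,240). I descend and grip.

>>> send_rows(motion="-1 0.05 -0.05 4 0; -1 0.05 -0.05 8 0; -1 0.05 -0.05 11 0; -1 0.05 -0.05 12 0; -1 0.05 -0.05 12 0")

```text
clock: 5.2
eef_pos: [0.4297, 0.23, 0.0938]
tool_rot: [0.732, -0.681, -0.001, 0.002]
ft_force: [0.4, -0.4, -0.1]
grip_width: 0.0854
grasp_force: 0.0
```

>>> send_rows(motion="1 0 0 0 0; 1 0 0 0 0; 1 0 0 0 0; 1 0 0 0 0; 1 0 0 0 0")

```text
clock: 5.7
eef_pos: [0.4309, 0.2314, 0.0957]
tool_rot: [0.733, -0.681, 0.0, -0.001]
ft_force: [-2.9, -1.7, 11.7]
grip_width: 0.0131
grasp_force: 60.8
```

>>> send_rows(motion="1 0 0 0 0; 1 0 0 0 0; 1 0 0 0 0; 1 0 0 0 0")

```text
clock: 6.1
eef_pos: [0.431, 0.2314, 0.0957]
tool_rot: [0.733, -0.681, 0.0, -0.001]
ft_force: [-0.6, -0.1, 6.0]
grip_width: 0.0131
grasp_force: 59.7
```

```bash
python3 - <<'E'
from h import *
o=pose()
E
```

```text
t 6.10 [0.431  0.2314 0.0957] yaw -85.79 tilt [ 0.0014  0.0007 -1.    ] F [-0.639  -0.1021  5.9865] T [-0.1227  0.1452 -0.0206] w 0.0131 g 59.7 q [ 0.4927  0.3234 -0.2566  0.9892 -0.     -1.1515]
```

>>> send_rows(motion="1 0 0 -2 0; 1 0 0 -5 0; 1 0 0 -9 0; 1 0 0 -13 0; 1 0 0 -15.5 0")

```text
clock: 6.6
eef_pos: [0.4305, 0.2312, 0.2516]
tool_rot: [0.733, -0.681, 0.0, -0.0]
ft_force: [1.0, -0.1, -4.7]
grip_width: 0.0131
grasp_force: 59.5
```

```bash
python3 - <<'E'
from h import *
o=pose();im=vision.camera("wrist");cv2.imwrite("pics/w3.png",cv2.resize(im[...,::-1],(800,600),interpolation=cv2.INTER_CUBIC))
c=cam("wrist",o);mk,ce,s=mask(im,*RED,(60,450,150,384));print(s,rect(mk))
M=R.from_quat(o["tool_rot"]).as_matrix()
for x in(-45,0,45): print(x,proj(c,o["eef_pos"]+M@np.array([x/1000,0,-.028])),proj(c,o["eef_pos"]+M@np.array([x/1000,0,-.01])))
plan((.5483,-.1582,.25),-140.2,1)
E
```

```text
t 6.60 [0.4305 0.2312 0.2516] yaw -85.79 tilt [ 0.0006  0.0004 -1.    ] F [ 0.9795 -0.1429 -4.7315] T [ 0.0214 -0.0049 -0.0037] w 0.0131 g 59.5 q [ 0.4927  0.2094  0.0178  1.3784  0.0001 -1.1515]
[ 245  307   32   56 1592] ((260.5, 334.5), (55.0, 31.0), 90.0)
-45 [259.7319 379.6517] [259.6451 349.1853]
0 [259.8115 288.834 ] [259.7079 266.1256]
45 [259.9087 177.9516] [259.7828 167.0284]
psi0 -85.79 psi1 -140.20 rows 9
1 4.42 -0.97 0.06 0.1055; 1 8.84 -1.94 0.12 0.2110; 1 13.26 -2.91 0.17 0.3165; 1 17.67 -3.88 0.23 0.4220; 1 22.09 -4.85 0.29 0.5276
1 3.33 -3.06 0.06 0.1055; 1 6.66 -6.13 0.12 0.2110; 1 9.99 -9.19 0.17 0.3165; 1 13.32 -12.25 0.23 0.4220
```

View pics/w3.png

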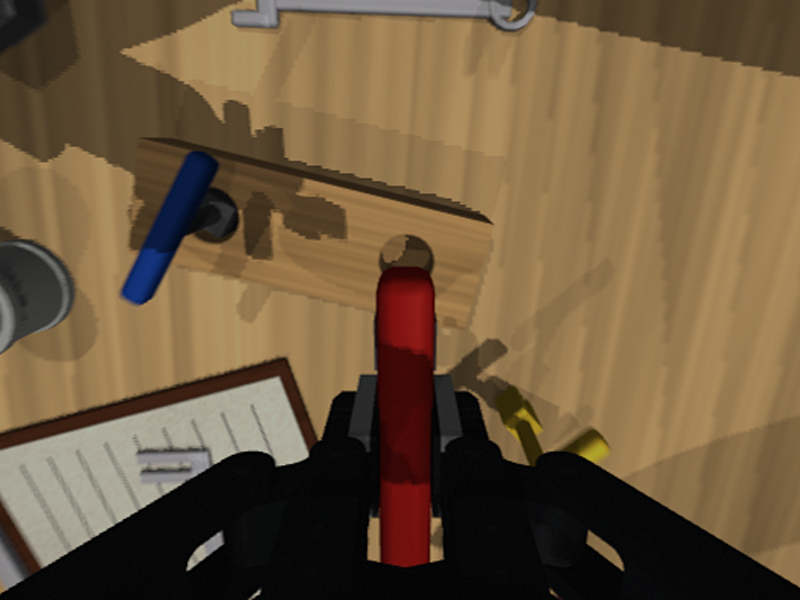

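The held key hangs upright, with its bar end at row 268, so the key sits about 1.5 mm toward tool -x. The blue key and rack are undisturbed. Next I carry it over the hood.

```bash
python3 - <<'E'
from h import *
plan((.5471,-.1592,.25),-140.2,1)
E
```

```text
psi0 -85.79 psi1 -140.20 rows 9
1 4.43 -0.96 0.06 0.1055; 1 8.86 -1.91 0.12 0.2110; 1 13.29 -2.87 0.17 0.3165; 1 17.71 -3.82 0.23 0.4220; 1 22.14 -4.78 0.29 0.5276
1 3.35 -3.06 0.06 0.1055; 1 6.69 -6.11 0.12 0.2110; 1 10.04 -9.17 0.17 0.3165; 1 13.38 -12.22 0.23 0.4220
```

>>> send_rows(motion="1 4.43 -0.96 0.06 0.106; 1 8.86 -1.91 0.12 0.211; 1 13.29 -2.87 0.17 0.317; 1 17.71 -3.82 0.23 0.422; 1 22.14 -4.78 0.29 0.528")

```text
clock: 7.15
eef_pos: [0.4934, 0.0121, 0.2446]
tool_rot: [-0.528, 0.849, 0.001, -0.002]
ft_force: [1.2, 1.2, -5.3]
grip_width: 0.013
grasp_force: 59.4
```

>>> send_rows(motion="1 3.35 -3.06 0.06 0.106; 1 6.69 -6.11 0.12 0.211; 1 10.04 -9.17 0.17 0.317; 1 13.38 -12.22 0.23 0.422; 1 13.38 -12.22 0.23 0.422")

```text
clock: 7.65
eef_pos: [0.5453, -0.1655, 0.241]
tool_rot: [-0.336, 0.942, -0.0, -0.002]
ft_force: [-0.1, 0.6, -5.5]
grip_width: 0.0131
grasp_force: 59.8
```

>>> send_rows(motion="1 0 0 1 0; 1 0 0 2 0; 1 0 0 2 0; 1 0 0 2 0")

```text
clock: 8.05
eef_pos: [0.5447, -0.1586, 0.2238]
tool_rot: [-0.341, 0.94, 0.001, -0.001]
ft_force: [0.1, 0.1, -5.1]
grip_width: 0.0129
grasp_force: 59.7
```

```bash
python3 - <<'E'
from h import *
o=pose();im=vision.camera("wrist");a=im[90:384,120:400]
t=vision.camera("top");b=t[165:213,320:368]; s=vision.camera("scene")[200:280,150:230]
P=[cv2.resize(a,(560,588))]; P.append(np.vstack([cv2.resize(x,(236,294),interpolation=cv2.INTER_CUBIC) for x in(b,s)]))
cv2.imwrite("pics/h4.png",np.hstack(P)[...,::-1])
E
```

```text
t 8.05 [ 0.5447 -0.1586  0.2238] yaw -140.10 tilt [-0.0021  0.0007 -1.    ] F [ 0.1018  0.0966 -5.0624] T [-0.0197 -0.0185  0.0238] w 0.0129 g 59.7 q [-0.2834  0.3802  0.1797  1.3725  0.     -0.9797]
```

View pics/h4.png

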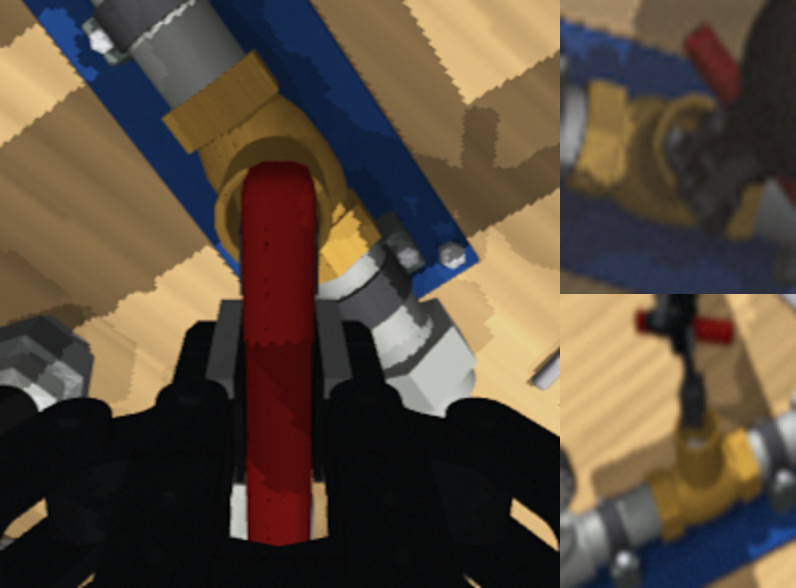

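The key hangs above the hood, and the hood mouth shows about 2 mm to tool -y. That matches the TCP being short of its target. I correct and settle.

>>> send_rows(motion="1 -0.15 -0.2 0 0; 1 -0.15 -0.2 0 0; 1 -0.15 -0.2 0 0")

```text
clock: 8.5
eef_pos: [0.5481, -0.1606, 0.225]
tool_rot: [-0.34, 0.94, -0.0, 0.0]
ft_force: [-1.3, -1.1, -5.0]
grip_width: 0.0131
grasp_force: 59.8
```

```bash
python3 - <<'E'
from h import *
o=pose()
im=vision.camera("wrist");print(o["eef_pos"]);cv2.imwrite("w5.png",im[...,::-1])
h=cv2.cvtColor(im,cv2.COLOR_RGB2HSV)
for r in range(172,200,4): print(r,''.join('R' if (p[0]<8 or p[0]>172) and p[1]>130 else 'B' if 12<=p[0]<=28 and p[1]>110 else '#' if 95<p[0]<130 and p[1]>100 else '.' for p in h[r,215:300]))
print([proj(cam("wrist",o),[.5483,-.1582,.127]).round(1)])
E
```

```text
t 8.50 [ 0.5481 -0.1606  0.225 ] yaw -140.22 tilt [ 0.0005 -0.0002 -1.    ] F [-1.2954 -1.1028 -5.0036] T [-0.0139  0.0088  0.0029] w 0.0131 g 59.8 q [-0.2851  0.3852  0.1902  1.3752 -0.     -0.9794]
[ 0.5481 -0.1606  0.225 ]
172 ###########.BBBBBBBBBBBBBBBBBBBB.RRRRRRRRRRRRRRRRRRRRRRRBBBBBBBBBBBBBBBBBBBBBBBB.####
176 #############BBBBBBBBBBBBBBBBRRRRRRRRRRRRRRRRRRRRRRRRRRRRRR.BBBBBBBBBBBBBBBBBBBBB.###
180 ###############BBBBBBBBBBBBRRRRRRRRRRRRRRRRRRRRRRRRRRRRRRRRRRRBBBBBBBBBBBBBBBBBBBBB##
184 ##################BBBBBBBBRRRRRRRRRRRRRRRRRRRRRRRRRRRRRRRRRRRRRBBBBBBBBBBBBBBBBBBBBBB
188 ##################.BBBBBB.RRRRRRRRRRRRRRRRRRRRRRRRRRRRRRRRRRRRRBBBBBBBBBBBBBBBBBBBBBB
192 B.################BBBBBBB.RRRRRRRRRRRRRRRRRRRRRRRRRRRRRRRRRRRRRBBBBBBBBBBBBBBBBBBBBBB
196 BBBB.#############BBBBBBB.RRRRRRRRRRRRRRRRRRRRRRRRRRRRRRRRRRRRRBBBBBBBBBBBBBBBBBBBBBB
[array([261.2, 196.8])]
```

>>> send_rows(motion="1 0 0.2 0 0; 1 0 0.2 0 0; 1 0 0.2 0 0; 1 0 0.2 0 0")

```text
clock: 8.95
eef_pos: [0.5465, -0.1591, 0.2247]
tool_rot: [-0.34, 0.94, -0.0, -0.0]
ft_force: [-0.0, -0.1, -4.7]
grip_width: 0.013
grasp_force: 59.8
```

```bash
python3 - <<'E'
from h import *
o=pose()
im=vision.camera("wrist");cv2.imwrite("w6.png",im[...,::-1])
h=cv2.cvtColor(im,cv2.COLOR_RGB2HSV)
for r in range(188,204,4): print(r,''.join('R' if (p[0]<8 or p[0]>172) and p[1]>130 else 'B' if 12<=p[0]<=28 and p[1]>110 else '#' if 95<p[0]<130 and p[1]>100 else '.' for p in h[r,215:300]))
print([proj(cam("wrist",o),[.5483,-.1582,.127]).round(1)])
E
```

```text
t 8.95 [ 0.5465 -0.1591  0.2247] yaw -140.23 tilt [ 0. -0. -1.] F [-0.0365 -0.0986 -4.6808] T [0.064  0.0231 0.0157] w 0.0130 g 59.8 q [-0.2833  0.3819  0.1847  1.3735 -0.     -0.9775]
188 ###############.BBBBBBBBBBRRRRRRRRRRRRRRRRRRRRRRRRRRRRRRRRRRRRRBBBBBBBBBBBBBBBBBBBBBB
192 ###############BBBBBBBBBB.RRRRRRRRRRRRRRRRRRRRRRRRRRRRRRRRRRRRRBBBBBBBBBBBBBBBBBBBBBB
196 B..###########.BBBBBBBBBB.RRRRRRRRRRRRRRRRRRRRRRRRRRRRRRRRRRRRRBBBBBBBBBBBBBBBBBBBBBB
200 BBBBB.#########BBBBBBBBBB.RRRRRRRRRRRRRRRRRRRRRRRRRRRRRRRRRRRRR.BBBBBBBBBBBBBBBBBBBBB
[array([258.3, 197.2])]
```

>>> send_rows(motion="1 0 0 1 0; 1 0 0 2 0; 1 0 0 2.7 0; 1 0 0 3 0; 1 0 0 3 0")

```text
clock: 9.5
eef_pos: [0.546, -0.159, 0.1936]
tool_rot: [-0.34, 0.94, 0.001, -0.001]
ft_force: [0.2, 0.4, -4.0]
grip_width: 0.0128
grasp_force: 59.8
```

>>> send_rows(motion="1 0 0 0.15 0; 1 0 0 0.3 0; 1 0 0 0.4 0; 1 0 0 0.5 0; 1 0 0 0.5 0")

```text
clock: 10.0
eef_pos: [0.5465, -0.1591, 0.1897]
tool_rot: [-0.34, 0.94, 0.0, -0.0]
ft_force: [0.7, -0.3, -3.9]
grip_width: 0.0132
grasp_force: 59.8
```

```bash
python3 -c "
from h import *
pose()"
```

```text
t 10.00 [ 0.5465 -0.1591  0.1897] yaw -140.23 tilt [-0.0001  0.     -1.    ] F [ 0.66   -0.2953 -3.9256] T [-0.0139  0.0324  0.0611] w 0.0132 g 59.8 q [-0.2833  0.3976  0.1163  1.2896 -0.     -0.9775]
```

>>> send_rows(motion="1 0 0 0.1 0; 1 0 0 0.2 0; 1 0 0 0.2 0")

```text
clock: 10.3
eef_pos: [0.5465, -0.1591, 0.1875]
tool_rot: [-0.34, 0.94, 0.0, -0.0]
ft_force: [0.9, -0.3, -4.8]
grip_width: 0.0132
grasp_force: 59.8
```

>>> send_rows(motion="1 0 0 0.1 0; 1 0 0 0.2 0; 1 0 0 0.2 0")

```text
clock: 10.6
eef_pos: [0.5464, -0.1591, 0.1855]
tool_rot: [-0.34, 0.94, 0.0, -0.0]
ft_force: [0.3, 0.6, -4.2]
grip_width: 0.0128
grasp_force: 59.8
```

No contact 5 mm below the tang top, so the slot seems to be going over. I continue gently.

>>> send_rows(motion="1 0 0 0.15 0; 1 0 0 0.3 0; 1 0 0 0.4 0; 1 0 0 0.4 0")

```text
clock: 11.0
eef_pos: [0.5464, -0.1591, 0.1814]
tool_rot: [-0.34, 0.94, 0.0, -0.0]
ft_force: [0.2, -0.9, -5.5]
grip_width: 0.0131
grasp_force: 59.8
```

>>> send_rows(motion="1 0 0 0.15 0; 1 0 0 0.3 0; 1 0 0 0.4 0; 1 0 0 0.4 0")

```text
clock: 11.4
eef_pos: [0.5464, -0.1591, 0.1774]
tool_rot: [-0.34, 0.94, 0.0, -0.0]
ft_force: [-0.1, 0.1, -4.0]
grip_width: 0.013
grasp_force: 59.8
```

>>> send_rows(motion="1 0 0 0.15 0; 1 0 0 0.3 0; 1 0 0 0.4 0; 1 0 0 0.4 0")

```text
clock: 11.8
eef_pos: [0.5464, -0.1591, 0.1734]
tool_rot: [-0.34, 0.94, 0.0, -0.0]
ft_force: [0.1, 0.0, -3.8]
grip_width: 0.013
grasp_force: 59.8
```

>>> send_rows(motion="1 0 0 0.1 0; 1 0 0 0.2 0; 1 0 0 0.2 0")

```text
clock: 12.1
eef_pos: [0.5465, -0.1591, 0.1715]
tool_rot: [-0.34, 0.94, 0.0, -0.0]
ft_force: [0.4, -0.5, -4.8]
grip_width: 0.0127
grasp_force: 59.8
```

>>> send_rows(motion="1 0 0 0.1 0; 1 0 0 0.15 0; 1 0 0 0.15 0")

```text
clock: 12.4
eef_pos: [0.5468, -0.1591, 0.1708]
tool_rot: [-0.34, 0.94, -0.0, 0.0]
ft_force: [-1.0, 0.9, -0.3]
grip_width: 0.013
grasp_force: 60.4
```

```bash
python3 - <<'E'
from h import *
pose()
print("twist to square(-194.6): %.4f rad"%np.radians(194.6-140.2))
E
```

```text
t 12.40 [ 0.5468 -0.1591  0.1708] yaw -140.22 tilt [ 0.0008 -0.0002 -1.    ] F [-0.9552  0.8699 -0.2881] T [ 0.1226  0.1611 -0.042 ] w 0.0130 g 60.4 q [-0.2832  0.4081  0.082   1.2438  0.     -0.9775]
twist to square(-194.6): 0.9495 rad
```

The foot is on the floor at TCP z 0.171, so the key is home. I turn clockwise now.

>>> send_rows(motion="1 0 0.01 0 0.1; 1 0 0.02 0 0.2; 1 0 0.03 0 0.3; 1 -0.01 0.04 0 0.4; 1 -0.01 0.05 0 0.5")

```text
clock: 12.9
eef_pos: [0.5466, -0.1589, 0.1708]
tool_rot: [-0.095, 0.995, -0.0, 0.0]
ft_force: [-0.4, -0.1, -0.9]
grip_width: 0.0127
grasp_force: 60.4
```

>>> send_rows(motion="1 0 0.01 0 0.1; 1 0 0.02 0 0.2; 1 0 0.03 0 0.3; 1 -0.01 0.04 0 0.4; 1 -0.01 0.04 0 0.4")

```text
clock: 13.4
eef_pos: [0.5466, -0.1584, 0.1708]
tool_rot: [0.103, 0.995, -0.0, 0.0]
ft_force: [-0.5, -1.2, -0.2]
grip_width: 0.013
grasp_force: 60.5
```

```bash
python3 -c "
from h import *
pose()"
```

```text
t 13.40 [ 0.5466 -0.1584  0.1708] yaw 168.23 tilt [ 0.0009 -0.0005 -1.    ] F [-0.5004 -1.2415 -0.2013] T [0.0313 0.1774 0.0248] w 0.0130 g 60.5 q [-0.282   0.4072  0.0806  1.2432 -0.0003 -0.0765]
```

>>> send_rows(motion="1 0 0 0 0.03; 1 0 0 0 0.06; 1 0 0 0 0.06")

```text
clock: 13.7
eef_pos: [0.5466, -0.1584, 0.1707]
tool_rot: [0.132, 0.991, -0.0, 0.0]
ft_force: [0.3, -0.1, 1.5]
grip_width: 0.0129
grasp_force: 60.7
```

```bash
python3 - <<'E'
from h import *
o=pose();im=vision.camera("wrist");a=im[90:384,120:400]
t=vision.camera("top");b=t[165:213,320:368]; s=vision.camera("scene")[200:280,150:230]
P=[cv2.resize(a,(560,588))]; P.append(np.vstack([cv2.resize(x,(236,294),interpolation=cv2.INTER_CUBIC) for x in(b,s)]))
cv2.imwrite("pics/h7.png",np.hstack(P)[...,::-1])
E
```

```text
t 13.70 [ 0.5466 -0.1584  0.1707] yaw 164.80 tilt [ 0.0009 -0.0004 -1.    ] F [ 0.2508 -0.1317  1.5118] T [0.0062 0.2758 0.0857] w 0.0129 g 60.7 q [-0.282   0.4073  0.0806  1.2432 -0.0001 -0.0167]
```

View pics/h7.png

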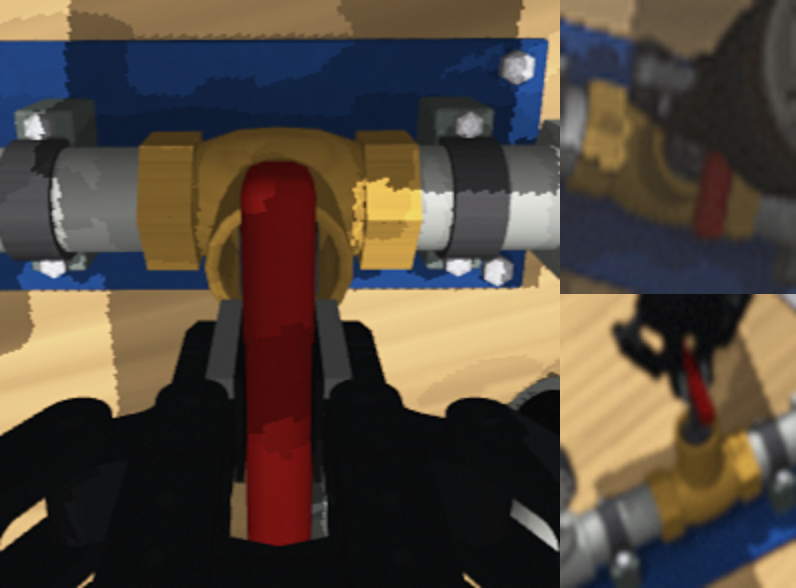

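The plate edges are level in the wrist view, so the handle is square. The rod is deep in the hood. I release and retreat upward.

>>> send_rows(motion="-1 0 0 0 0; -1 0 0 0 0; -1 0 0 0 0; -1 0 0 0 0; -1 0 0 0 0")

```text
clock: 14.35
eef_pos: [0.5464, -0.1582, 0.1702]
tool_rot: [0.132, 0.991, 0.0, 0.0]
ft_force: [0.2, -0.4, -0.1]
grip_width: 0.0837
grasp_force: 0.0
```

>>> send_rows(motion="-1 0 0 0 0; -1 0 0 -1 0; -1 0 0 -3 0; -1 0 0 -6 0; -1 0 0 -9 0")

```text
clock: 14.85
eef_pos: [0.5461, -0.1582, 0.2617]
tool_rot: [0.133, 0.991, 0.0, -0.0]
ft_force: [0.5, 0.2, 0.8]
grip_width: 0.0854
grasp_force: 0.0
```

>>> send_rows(motion="-1 0 0 0 0; -1 0 0 0 0; -1 0 0 0 0")

```text
clock: 15.15
eef_pos: [0.5458, -0.1581, 0.2594]
tool_rot: [0.133, 0.991, 0.0, -0.001]
ft_force: [0.5, 0.3, -0.4]
grip_width: 0.0855
grasp_force: 0.0
```

```bash
python3 - <<'E'
from h import *
o=pose();im=vision.camera("wrist");c=cam("wrist",o)
mk,ce,s=mask(im,*RED,(100,420,20,330));r=rect(mk);print(s,r)
bp=cv2.boxPoints(r);y,x=np.nonzero(mk)
A=[(x[y==k].mean(),k) for k in range(s[1]+10,s[1]+s[3]-10)];A=np.array(A);print("slope deg",np.degrees(np.polyfit(A[:,1],A[:,0],1)[0]))
for v,z in((s[1],.180),(s[1]+s[3],.198)): print(at_z(c,r[0][0],v,z))
cv2.imwrite("pics/e8.png",cv2.resize(im[...,::-1],(800,600)))
E
```

```text
t 15.15 [ 0.5458 -0.1581  0.2594] yaw 164.77 tilt [-0.0015  0.0004 -1.    ] F [ 0.519   0.3268 -0.3529] T [-0.0473  0.0311 -0.063 ] w 0.0855 g 0.0 q [-0.282   0.3715  0.2589  1.4598 -0.     -0.0161]
[ 249  148   21  126 2165] ((259.0, 210.5), (125.0, 20.0), 90.0)
slope deg -0.4113327031985866
[ 0.5087 -0.1476  0.18  ]
[ 0.5898 -0.1696  0.198 ]
```

View pics/e8.png

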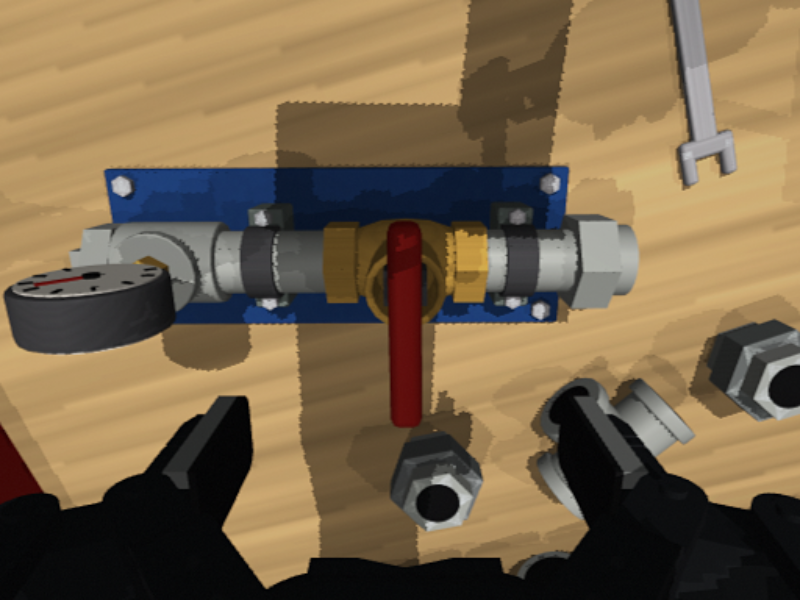

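The key stands alone with its bar from (404,222) to (405,425), square to the level plate, and the gripper is clear. I hand it in.

```bash
python3 -c "
from workcell import workorder
print(workorder.job_done())"
```

```text
the job is handed in; nothing more can be done
None
```

I handed the job in at about 15 s of the 43 s. The red key is home on the stem, its handle measures within about 1° of square across the pipe, and it is released with the gripper clear. The judged result was not reported back.

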